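# Turn round the blot cassette that stands backwards in its electrode module

## Task

One of the two blot cassettes in the electrode module is in backwards, with its black half towards a red plate. Draw it straight up by its top edge, turn it end for end, and lower it gently back into the same channel, fully down, so that its red half faces the red plate and its black half the black plate. Do not force it or drop it in, do not strike or move the other cassette, which is right, and leave everything else on the bench where it stands.

Things in the scene. Friction and masses are not known exactly. Their poses are not given: they have to be found in the camera images.
- module: Electrode module, fixed: grey base 164 x 196 x 12 mm (x, y, z) with two cells side by side. Each cell has an upright black plate on its -x side and a red one on its +x side (tops 82 mm above the bench, inner faces 28 mm apart), its channel running along y between them. A white cooling pack, 76 mm high, stands between the cells. Origin: middle of the underside, on the bench; z up.
- channel_1 (a point): Middle of the floor of one cell's channel, 42 mm from the module's origin towards -x, 12 mm above the bench; axes as the module's. At each end, 69 to 84 mm from here along y, white guide ribs leave a 16 mm wide gap up to 60 mm above the bench, opening like a funnel to 30 mm at 88 mm height. End walls are 84 mm from here, flared outwards at the top, 90 mm high.
- channel_2 (a point): The same for the other cell, 42 mm from the module's origin towards +x.
- cassette_a: The backwards cassette, loose, 0.13 to 0.25 kg: closed slab 12 mm thick (x), 160 long (y), 105 high (z); black half on its -x side, red on +x; a plain 30 mm high bar along the top to grip across the thickness. Origin: middle of the underside. It stands in either channel with a few mm of play, half a turn from the module's axes, top 117 mm above the bench. Rightly placed, its axes match the module's.
- latch_a (a point): Yellow latch clip of the backwards cassette, 18 x 22 mm and 17 high, on its top edge 62 mm from the middle towards its +y end; the point is on the top edge's centre line, 105 mm above the underside (the clip stands 3 mm higher). When right, it is at the module's +y end.
- cassette_b: The other blot cassette, alike in every way, already standing the right way round in the other channel (its axes along the module's); to be left alone. Same origin and axes.
- wash_bottle: White wash bottle with red spout, 66 x 110 x 192 mm, to the right of the module; origin at the middle of its underside. Leave alone.
- tip_rack: Yellow-topped box of pipette tips, 87 x 125 x 63 mm, to the right of the module; origin at the middle of its underside. Leave alone.
- bench_timer: White bench timer, 66 x 66 x 17 mm, beyond the module; origin at the middle of its underside. Leave alone.
- curved_forceps: Steel curved forceps, 108 x 34 x 8 mm, lying left of the module; origin at the middle of the underside. Leave alone.
- marker_blue: White marker with blue cap, 128 mm long, 14 mm thick, lying in front of the centrifuge; origin at the middle of the underside. Leave alone.
- slide_box: Blue hinged box for slides, 87 x 100 x 34 mm, in front of the centrifuge; origin at the middle of its underside. Leave alone.

How it is judged:
By the outcome, as a careful person would: the job done as asked, in the order asked, and still so for the second after the job is handed in, with the robot touching nothing.
It also fails if it takes over 48 s, if anything falls off the work surface, if the arm or the gripper's body presses on something with over 40 N, if the wrist force passes 120 N, or if a joint passes its speed limit or range.

## Robot

A 7-joint arm with a two-finger parallel gripper is mounted at the origin on a cart in front of the work surface, level with it; the furniture and walls round the work are solid. World frame = base frame: x ahead of the robot, y to its left, z up, the work surface at z = 0. Lengths are in m, angles in rad, forces in N, time in s.
With the tool pointing down it reaches from about 0.425 to 1.025 m from the base axis. Payload 9.4 kg.
Tool frame: the origin (TCP) lies at the very end of the fingers, on their centre line; the grasp point (between the pads) lies 19 mm behind it; z points along the fingers, y is the direction in which the jaws open and shut (so a half turn about z gives the same grasp; the last joint's range is limited). The gripper opens to 93 mm and grips with 3 to 60 N. Pads are 15 mm wide; open, the fingers measure 128 mm over their backs; the gripper's body (75 mm by 188 mm) begins 65 mm behind the grasp point.
Start: joints at [-1.386, 0.599, -0.003, 1.599, 0.002, 0.943, -0.08], TCP at [0.188, 0.7, 0.219] pointing down, gripper open.
Joint ranges: [-2.57, 2.57], [-0.35, 1.97], [-1.29, 1.29], [0.11, 2.56], [-1.05, 4.19], [0.11, 1.86], [-2.63, 2.63]. Speed limits (rad/s): [2.22, 2.22, 3.01, 3.01, 3.14, 3.14, 3.14].

## Interface

Orientations are given as a rotation vector (axis times angle).
In Python, from plant import robot, optics gives the robot as it stands.
- The arm moves only by the tool drive_tool, never from a script. Its argument "targets" is a list of rows, each a list of 3 entries, a list of its own where there are three numbers: the shift along the tool's x, y, z in m, then the turn, a rotation vector about the tool's x, y, z in units of 6 degrees (1.0 is 6 degrees), then the opening in per cent of the stroke, from 0 (shut) to 100 (fully open). A call has 1 to 20 rows; each row is the pose to reach, as a shift and turn from the pose commanded when the call began, along the tool's axes at that moment; what a row does not reach only later rows make up. A row lasts 1/12 s, in which the tool goes at most 41.7 mm and 7.16 degrees, less where a joint would pass 70% of its speed; a pose out of reach is approached as far as the arm can. A call with a gripper value outside its range is refused whole. The fingers move at their own pace and stop on an object; "newtons" is the grip in N (left out, the last holds). Time passes only in rows, so rows that repeat a pose let the fingers close. It gives the time, the measured TCP pose, the force and the opening at its end, in the units of the state.
- robot.read_state(): the state, without advancing time (a new reading comes with each control period).
- optics.get_image(name): name is "scene" or "top"; returns the picture (384x512x3 uint8, red, green, blue); there is no depth.
- optics.get_calibration(name): a dict with "camera_matrix" (3x3 intrinsics, pixels), "camera_from_world" (4x4, takes a point from world to camera coordinates). Camera axes: x right, y down, z forward; pixel columns grow to the right and rows downward; lengths in m; the calibration is good to about 2 mm. A picture is of the moment at which its call begins. get_calibration takes no time and is no camera call.
- robot.close_job(): hands the job in, once; it reports no verdict.
Trained networks look in the newest picture that a camera, given by its name, has taken for a name from the list of things; names that differ only in an ending like _2 or _b are one class to them, and where a whole thing is asked for, a point or a joint stands for the part that bears it (a point fixed in the world has none). Each returns a list of dicts, best first, with "conf" (0 to 1); they miss things now and then, are a little off and sometimes report something else, mostly with a low value. They report only what shows in the picture. A call takes as long as a camera call.
- optics.boxes_of(label, camera): "location" ([x, y, z] in m, in the coordinates of the camera as it stood for that picture, good to about 4 mm: the middle of the surface that is visible of it).
- optics.silhouettes(label, camera): "region" (384x512 bool, what is visible of it).
The state is a dict: "time_s": time; "joint_pos": joint angles; "qd": joint speeds; "joint_efforts": joint torques, N m; "tool_pos": TCP position; "eef_rot": TCP orientation; "ft_force": force on the tool from outside, world axes, zero at the start; "moment": the same for the moment, N m; "gripper_width": finger opening in m.
Only numpy, scipy, OpenCV 4.12 (cv2) and the standard library are available. Lean on these libraries where they do the work, as an engineer would, in place of code of your own. Each camera call takes 0.05 s, during which the arm holds its last target.

## Working session

There is one attempt and no reset: what is moved stays moved. The work goes in short steps, Python scripts to look and compute and a tool call to move; the robot and the scene stay as the last step left them, time stands still between calls to the robot, and variables do not carry over. Pictures are saved under pics/ and viewed, and the job is handed in when it is done.

Besides the shell and the picture viewer there is one more tool, called in YAML: its name, and indented under it one key for each argument. drive_tool: Moves the arm, as the interface text tells. Its arguments: {"type":"object","properties":{"targets":{"type":"array","items":{"type":"array"}},"newtons":{"type":"number"}},"required":["targets"]}

```bash
mkdir -p pics; ls; python3 - <<'E'
from plant import robot, optics
import cv2,numpy as np
np.set_printoptions(precision=4,suppress=True)
for n in("scene","top"):
    im=optics.get_image(n); cv2.imwrite(f"pics/{n}0.png",cv2.resize(im[:,:,::-1],(800,600),interpolation=cv2.INTER_CUBIC))
    c=optics.get_calibration(n); print(n,c["camera_matrix"],c["camera_from_world"])
    T=np.linalg.inv(c["camera_from_world"])
    for l in("module","cassette_a","latch_a"):
        for d in optics.boxes_of(l,n): print(l,d["conf"],(T@np.r_[d["location"],1])[:3])
print(robot.read_state())
E
```

```text
pics
scene [[480.5286   0.     256.8195]
 [  0.     480.5286 192.7534]
 [  0.       0.       1.    ]] [[ 0.5111 -0.8595  0.0039 -0.4746]
 [-0.6558 -0.3929 -0.6446  0.3462]
 [ 0.5555  0.3269 -0.7645  1.1695]
 [ 0.      0.      0.      1.    ]]
module 0.33 [0.409  0.0248 0.012 ]
cassette_a 0.81 [ 0.4958 -0.3193  0.1005]
cassette_a 0.76 [ 0.5788 -0.313   0.1026]
top [[373.5894   0.     254.2597]
 [  0.     373.5894 192.0237]
 [  0.       0.       1.    ]] [[-0.0024 -1.      0.0024 -0.2162]
 [-0.9808  0.0019 -0.1949  0.563 ]
 [ 0.1949 -0.0028 -0.9808  1.3271]
 [ 0.      0.      0.      1.    ]]
module 0.8 [ 0.5307 -0.3113  0.0706]
module 0.44 [ 0.7243 -0.2554  0.0192]
cassette_a 0.9 [ 0.496  -0.3135  0.1182]
cassette_a 0.78 [ 0.5809 -0.3014  0.1159]
cassette_a 0.58 [ 0.5361 -0.3112  0.0704]
latch_a 0.87 [ 0.4982 -0.3142  0.1165]
latch_a 0.58 [ 0.7242 -0.2566  0.0229]
{'time_s': 0.4, 'joint_pos': array([-1.3857,  0.5994, -0.0025,  1.5995,  0.0018,  0.9429, -0.0798]), 'qd': array([ 0.0007, -0.0026, -0.0007, -0.001 ,  0.0015,  0.0003, -0.0001]), 'joint_efforts': array([ -0.0031, -76.4027,   1.4935, -25.2368,  -0.0525,   0.0122,
         0.0001]), 'tool_pos': array([0.1876, 0.7002, 0.2185]), 'eef_rot': array([ 0.4099,  3.1147, -0.0003]), 'ft_force': array([ 0.3386, -0.4172,  0.2387]), 'moment': array([-0.0524,  0.0402,  0.004 ]), 'gripper_width': 0.09282832562591879}
```

View pics/scene0.png

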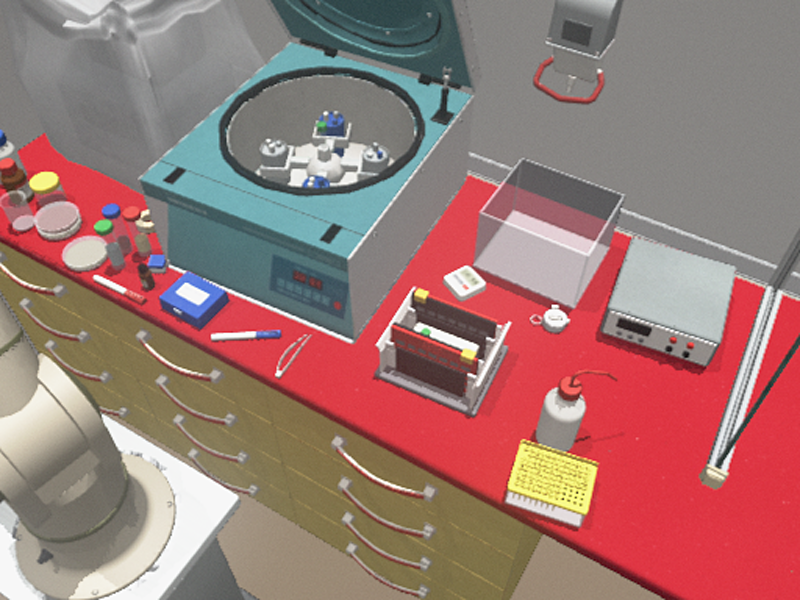

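View pics/top0.png

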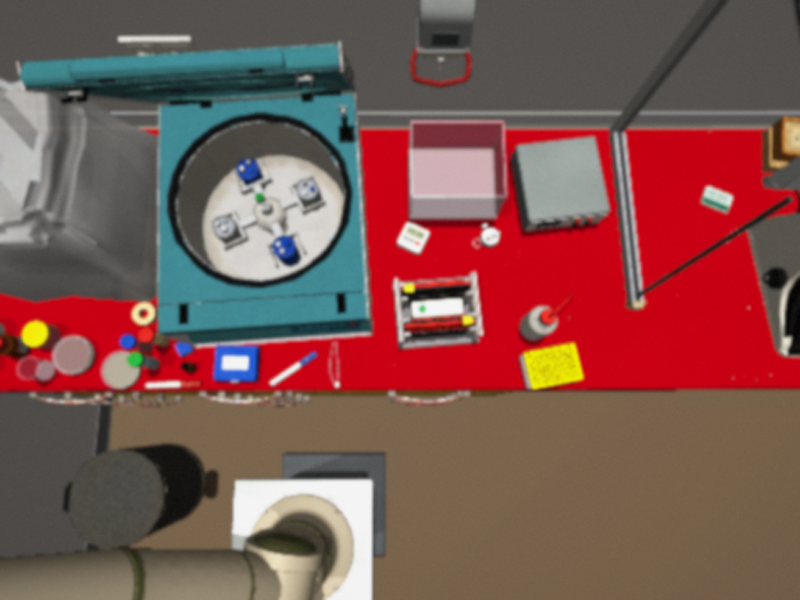

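```bash
python3 - <<'E'
from plant import robot, optics
import cv2
im=optics.get_image("scene")[:,:,::-1]; cv2.imwrite("pics/s1.png",cv2.resize(im[180:268,236:330],None,fx=6.5,fy=6.5,interpolation=cv2.INTER_CUBIC))
im=optics.get_image("top")[:,:,::-1]; cv2.imwrite("pics/t1.png",cv2.resize(im[170:228,245:315],None,fx=10,fy=10,interpolation=cv2.INTER_CUBIC))
E
```

```text
(no output)
```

View pics/s1.png

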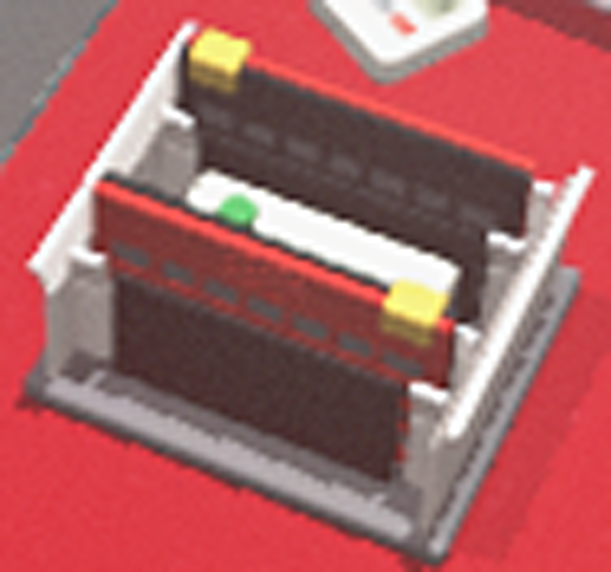

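View pics/t1.png

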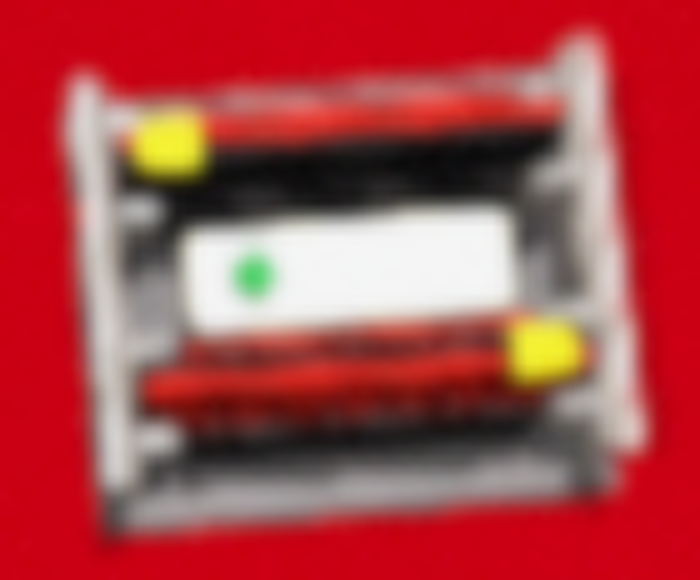

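```bash
cat > h.py <<'E'
import numpy as np,cv2
from plant import robot,optics
np.set_printoptions(precision=4,suppress=True)
CAL={n:optics.get_calibration(n) for n in("scene","top")}
def proj(n,P):
    c=CAL[n];P=np.atleast_2d(P);q=(c["camera_from_world"]@np.c_[P,np.ones(len(P))].T)[:3]
    p=c["camera_matrix"]@q;return (p[:2]/p[2]).T
def ptw(pose,P):
    x,y,t=pose;P=np.atleast_2d(P).astype(float);c,s=np.cos(t),np.sin(t)
    return np.c_[x+c*P[:,0]-s*P[:,1],y+s*P[:,0]+c*P[:,1],P[:,2]]
def box(sx,sy,z0,z1,cx=0,cy=0):
    a=[(cx+i*sx/2,cy+j*sy/2) for i,j in((-1,-1),(1,-1),(1,1),(-1,1))]
    P=[(*p,z0) for p in a]+[(*p,z1) for p in a]
    E=[(i,(i+1)%4) for i in range(4)]+[(i+4,(i+1)%4+4) for i in range(4)]+[(i,i+4) for i in range(4)]
    return np.array(P),E
def overlay(n,items,roi,f,fn,im=None):
    r0,r1,c0,c1=roi
    if im is None: im=optics.get_image(n)
    im=im[:,:,::-1][r0:r1,c0:c1]
    im=np.ascontiguousarray(cv2.resize(im,None,fx=f,fy=f,interpolation=cv2.INTER_CUBIC))
    for pose,(P,E),col in items:
        p=(proj(n,ptw(pose,P))-[c0,r0]+.5)*f-.5
        for i,j in E: cv2.line(im,tuple(np.int32(p[i].round())),tuple(np.int32(p[j].round())),col,1,cv2.LINE_AA)
    cv2.imwrite(fn,im)
E
cat > fit.py <<'E'
from h import *
from scipy.optimize import least_squares
obs=[]
def s(u,v): return np.array([236+(u+.5)/6.5-.5,180+(v+.5)/6.5-.5])
def t(u,v): return np.array([245+(u+.5)/10-.5,170+(v+.5)/10-.5])
m=[("scene",s(25,388),(-.082,.098,.012)),("scene",s(437,545),(-.082,-.098,.012)),("scene",s(578,275),(.082,-.098,.012)),
("top",t(110,520),(-.082,.098,.012)),("top",t(608,485),(-.082,-.098,.012)),("top",t(350,270),(0,0,.076))]
a=[("scene",s(97,180),(.006,-.08,.105+.012)),("scene",s(455,325),(.006,.08,.117)),
("top",t(140,385),(0,-.08,.117)),("top",t(590,352),(0,.08,.117)),("top",t(545,345),(0,.062,.12))]
def fit(o,x0):
    r=least_squares(lambda x:np.concatenate([proj(n,ptw(x,P))[0]-p for n,p,P in o]),x0,loss="soft_l1")
    print(r.x,np.degrees(r.x[2]));print(r.fun.reshape(-1,2));return r.x
M=fit(m,[.54,-.31,.07]);A=fit(a,[.497,-.31,3.2])
c=ptw(M,[-.042,0,0])[0];print("ch1",c)
its=[(M,box(.164,.196,0,.012),(255,255,0)),(A,box(.012,.16,.012,.117),(0,255,0)),(A,box(.018,.022,.103,.120,0,.062),(255,0,255)),((*ptw(M,[.042,0,0])[0][:2],M[2]),box(.012,.16,.012,.117),(255,120,0))]
overlay("scene",its,(180,268,236,330),6.5,"pics/s2.png")
overlay("top",its,(170,228,245,315),10,"pics/t2.png")
E
python3 fit.py
```

```text
[ 0.5444 -0.3112  0.083 ] 4.756534070104041
[[-1.5481 -1.0252]
 [ 0.0987  1.4568]
 [ 0.226  -1.1304]
 [-0.472   0.9105]
 [ 1.5329  0.0039]
 [ 0.5066 -0.7712]]
[ 0.5037 -0.3136  3.2064] 183.71035039125908
[[-1.6262  0.4389]
 [-1.3508  0.5409]
 [ 0.4648 -1.5488]
 [ 0.8916 -1.2517]
 [ 0.393  -0.3547]]
ch1 [ 0.5025 -0.3147  0.    ]
```

View pics/s2.png

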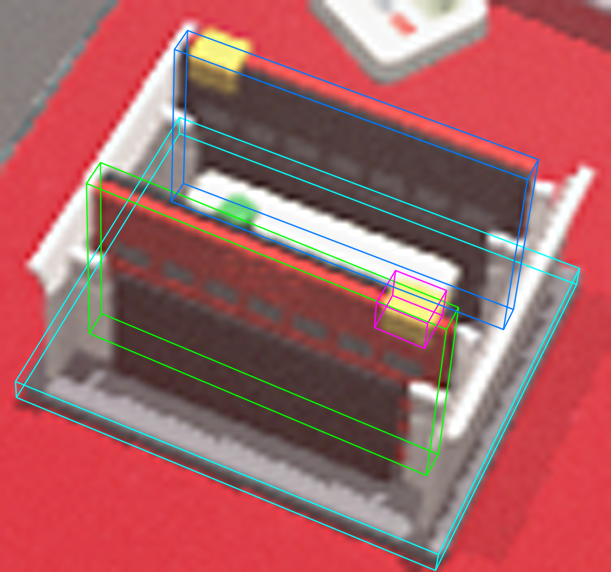

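View pics/t2.png

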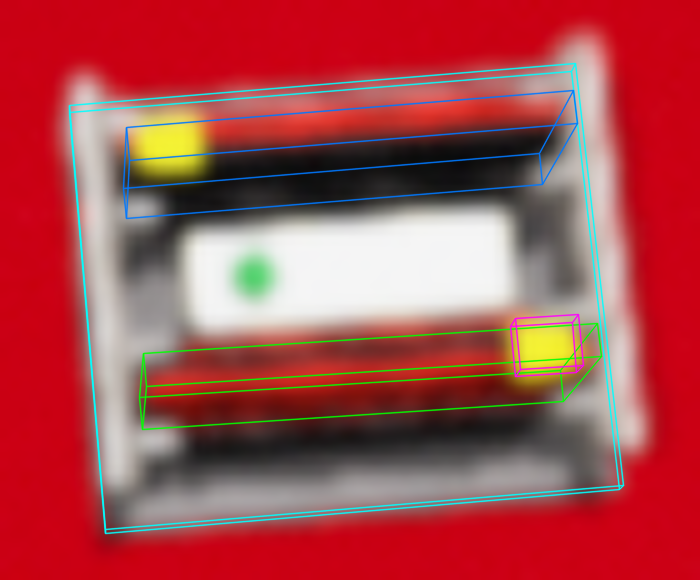

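```bash
cat > m.py <<'E'
from h import *
from scipy.optimize import least_squares
def ray(n,uv,z):
    c=CAL[n];T=np.linalg.inv(c["camera_from_world"]);d=T[:3,:3]@np.linalg.inv(c["camera_matrix"])@np.r_[uv,1];o=T[:3,3]
    return o+d*(z-o[2])/d[2]
if __name__=="__main__":
  for n in("scene","top"):
    im=optics.get_image(n).astype(int)
    y=((im[...,0]>150)&(im[...,1]>140)&(im[...,2]<110)&(im[...,0]-im[...,1]<70)).astype(np.uint8)
    k,l,st,ce=cv2.connectedComponentsWithStats(y)
    for i in range(1,k):
        if st[i,4]>8 and 236<ce[i][0]<330: print(n,st[i],ce[i],"z.117",ray(n,ce[i],.117))
    for s in optics.silhouettes("cassette_a",n):
        ys,xs=np.where(s["region"]);print("cas",n,s["conf"],xs.min(),xs.max(),ys.min(),ys.max(),len(xs))
  for uv in((237,214),(102,212)): print("centr bottom front top-cam",ray("top",uv,0))
  for p in((350,338),(385,200),(142,180)): print("centrifuge scene",ray("scene",np.array(p)*.64,0),)
  for lab in ("wash_bottle","tip_rack","slide_box"):
    for n in("scene","top"):
      for d in optics.boxes_of(lab,n)[:1]:
        print(lab,n,d["conf"],(np.linalg.inv(CAL[n]["camera_from_world"])@np.r_[d["location"],1])[:3])
E
python3 m.py
```

```text
scene [295 227   9   4   9] [299.     228.4444] z.117 [ 0.5007 -0.3799  0.117 ]
cas scene 0.66 263 317 184 222 784
cas scene 0.57 250 304 206 238 775
top [258 181   7   6  35] [261.4 183.8] z.117 [ 0.58   -0.2427  0.117 ]
top [296 202   7   6  38] [298.8684 204.3684] z.117 [ 0.5058 -0.3738  0.117 ]
cas top 0.69 258 303 204 213 306
cas top 0.6 257 301 180 190 318
centr bottom front top-cam [ 0.4884 -0.1516  0.    ]
centr bottom front top-cam [0.4971 0.3626 0.    ]
centrifuge scene [ 0.5063 -0.1394  0.    ]
centrifuge scene [0.8648 0.0038 0.    ]
centrifuge scene [0.6398 0.5076 0.    ]
wash_bottle scene 0.88 [ 0.4906 -0.555   0.1074]
wash_bottle top 0.94 [ 0.4989 -0.5295  0.1143]
tip_rack scene 0.84 [ 0.3927 -0.5845  0.0577]
slide_box scene 0.57 [0.4082 0.1528 0.0321]
slide_box top 0.57 [0.4149 0.159  0.0354]
```

```bash
python3 - <<'E'
from m import *
for n in("scene","top"):
    im=optics.get_image(n); h=cv2.cvtColor(im,cv2.COLOR_RGB2HSV)
    y=((abs(h[...,0].astype(int)-27)<8)&(h[...,1]>110)&(h[...,2]>70)).astype(np.uint8)
    k,l,st,ce=cv2.connectedComponentsWithStats(y)
    for i in range(1,k):
        if st[i,4]>8 and 236<ce[i][0]<330: print(n,st[i],ce[i],"z.115",ray(n,ce[i],.115))
for z in(0,.1,.2,.25,.3): print(z,proj("scene",[.5,-.143,z])/.64,proj("scene",[.5,.36,z])/.64)
E
```

```text
scene [265 185   9   7  44] [269.1136 187.6364] z.115 [ 0.5828 -0.2445  0.115 ]
scene [295 224  10   7  45] [299.2667 226.6222] z.115 [ 0.5076 -0.3773  0.115 ]
scene [ 167  252  168  132 4000] [257.9905 315.8305] z.115 [ 0.2399 -0.4121  0.115 ]
scene [243 341   8   3  11] [246.5455 342.1818] z.115 [ 0.1744 -0.4221  0.115 ]
scene [247 351  13   7  19] [253.0526 354.1579] z.115 [ 0.1589 -0.4478  0.115 ]
scene [304 357   9   6  15] [307.5333 359.    ] z.115 [ 0.2091 -0.5522  0.115 ]
scene [259 362  12   8  23] [265.6957 365.2174] z.115 [ 0.1523 -0.4828  0.115 ]
scene [320 363   7   6  16] [323.25   365.5625] z.115 [ 0.2135 -0.5869  0.115 ]
scene [317 367   4   5   9] [318.5556 369.2222] z.115 [ 0.2016 -0.5818  0.115 ]
scene [277 372  11   6  15] [281.8    374.5333] z.115 [ 0.1526 -0.5212  0.115 ]
scene [288 378  12   6  29] [293.    380.931] z.115 [ 0.153  -0.5472  0.115 ]
top [258 181   8   7  47] [261.383  184.3617] z.115 [ 0.5784 -0.2426  0.115 ]
top [296 202   7   6  40] [299.    204.625] z.115 [ 0.5052 -0.3745  0.115 ]
top [255 252  31   1  31] [270. 252.] z.115 [ 0.3409 -0.2707  0.115 ]
top [302 252  15   1  15] [309. 252.] z.115 [ 0.3406 -0.4046  0.115 ]
0 [[349.7479 341.0867]] [[147.7389 242.0681]]
0.1 [[346.991  306.8384]] [[134.9106 206.5177]]
0.2 [[343.8963 268.3925]] [[120.6932 167.1174]]
0.25 [[342.2022 247.3466]] [[112.9911 145.7728]]
0.3 [[340.3975 224.9269]] [[104.8481 123.2063]]
```

```bash
cat >> h.py <<'E'
from scipy.spatial.transform import Rotation as Rn
def down(psi): # psi rad: world direction of tool y
    c,s=np.cos(psi),np.sin(psi);return np.array([[-s,c,0],[c,s,0],[0,0,-1]]).T
def cmd(p,psi_deg,p0=None,R0=None):
    s=robot.read_state();
    if p0 is None:p0=s["tool_pos"]
    if R0 is None:R0=Rn.from_rotvec(s["eef_rot"]).as_matrix()
    d=R0.T@(np.array(p)-p0);r=Rn.from_matrix(R0.T@down(np.radians(psi_deg))).as_rotvec()
    print("shift",d.round(4),"turn",(np.degrees(r)/6).round(2))
def st():
    s=robot.read_state();R=Rn.from_rotvec(s["eef_rot"]).as_matrix()
    print("t",s["time_s"],"p",s["tool_pos"],"yaw",np.degrees(np.arctan2(R[1,1],R[0,1])),"z",R[:,2],"F",s["ft_force"],"M",s["moment"],"w",s["gripper_width"]);print("q",s["joint_pos"])
E
python3 -c "
from h import *
st();cmd([.43,.12,.33],-25)"
```

```text
t 1.2 p [0.1876 0.7003 0.2186] yaw 75.00060200021142 z [ 0. -0. -1.] F [ 0.1309 -0.5465  0.1267] M [ 0.0266  0.0216 -0.042 ] w 0.09319300606350955
q [-1.3857  0.5993 -0.0025  1.5994  0.0018  0.9429 -0.0798]
shift [-0.3843 -0.4978 -0.1114] turn [-0.    0.   16.67]
```

drive_tool:
  targets:
    - [[0,0,-0.06],[0,0,0],60]
    - [[-0.05,-0.06,-0.11],[0,0,1],60]
    - [[-0.384,-0.498,-0.111],[0,0,16.67],60]
    - [[-0.384,-0.498,-0.111],[0,0,16.67],60]
    - [[-0.384,-0.498,-0.111],[0,0,16.67],60]
    - [[-0.384,-0.498,-0.111],[0,0,16.67],60]
    - [[-0.384,-0.498,-0.111],[0,0,16.67],60]
    - [[-0.384,-0.498,-0.111],[0,0,16.67],60]
    - [[-0.384,-0.498,-0.111],[0,0,16.67],60]
    - [[-0.384,-0.498,-0.111],[0,0,16.67],60]
    - [[-0.384,-0.498,-0.111],[0,0,16.67],60]
    - [[-0.384,-0.498,-0.111],[0,0,16.67],60]
    - [[-0.384,-0.498,-0.111],[0,0,16.67],60]
    - [[-0.384,-0.498,-0.111],[0,0,16.67],60]
    - [[-0.384,-0.498,-0.111],[0,0,16.67],60]
    - [[-0.384,-0.498,-0.111],[0,0,16.67],60]
    - [[-0.384,-0.498,-0.111],[0,0,16.67],60]
    - [[-0.384,-0.498,-0.111],[0,0,16.67],60]
    - [[-0.384,-0.498,-0.111],[0,0,16.67],60]
    - [[-0.384,-0.498,-0.111],[0,0,16.67],60]

```text
time_s: 2.87
tool_pos: [0.4293, 0.1209, 0.3295]
eef_rot: [-2.649, -1.689, 0.0]
ft_force: [0.7, 0.2, 0.5]
gripper_width: 0.056
```

```bash
python3 -c "
from h import *
st();cmd([.47,-.14,.33],-125)"
```

```text
t 2.8667 p [0.4293 0.1209 0.3295] yaw -24.954314609628366 z [-0.0003  0.0003 -1.    ] F [0.7042 0.1921 0.512 ] M [-0.0594  0.0565 -0.0269] w 0.05604281751288858
q [-0.9226  0.1312  0.6008  2.0873 -0.0917  0.948  -0.7077]
shift [-0.2194  0.147  -0.0006] turn [-0.    0.   16.67]
```

drive_tool:
  targets:
    - [[-0.22,0.147,0],[0,0,16.67],60]
    - [[-0.22,0.147,0],[0,0,16.67],60]
    - [[-0.22,0.147,0],[0,0,16.67],60]
    - [[-0.22,0.147,0],[0,0,16.67],60]
    - [[-0.22,0.147,0],[0,0,16.67],60]
    - [[-0.22,0.147,0],[0,0,16.67],60]
    - [[-0.22,0.147,0],[0,0,16.67],60]
    - [[-0.22,0.147,0],[0,0,16.67],60]
    - [[-0.22,0.147,0],[0,0,16.67],60]
    - [[-0.22,0.147,0],[0,0,16.67],60]
    - [[-0.22,0.147,0],[0,0,16.67],60]
    - [[-0.22,0.147,0],[0,0,16.67],60]
    - [[-0.22,0.147,0],[0,0,16.67],60]
    - [[-0.22,0.147,0],[0,0,16.67],60]
    - [[-0.22,0.147,0],[0,0,16.67],60]
    - [[-0.22,0.147,0],[0,0,16.67],60]

```text
time_s: 4.2
tool_pos: [0.4703, -0.1401, 0.3292]
eef_rot: [2.998, -0.936, -0.001]
ft_force: [0.3, -0.1, 0.4]
gripper_width: 0.0558
```

```bash
python3 -c "
from h import *
st();cmd([.502,-.314,.2],-175.24)"
```

```text
t 4.2 p [ 0.4703 -0.1401  0.3292] yaw -124.67926197299184 z [-0.001  -0.0004 -1.    ] F [ 0.2546 -0.1315  0.3836] M [0.045  0.1925 0.0319] w 0.0558395761960473
q [-0.6821  0.3343  1.1576  2.0206 -0.361   1.0135 -1.5246]
shift [0.1251 0.1248 0.1293] turn [0.01 0.   8.43]
```

drive_tool:
  targets:
    - [[0.125,0.125,0.03],[0,0,8.43],60]
    - [[0.125,0.125,0.06],[0,0,8.43],60]
    - [[0.125,0.125,0.08],[0,0,8.43],60]
    - [[0.125,0.125,0.1],[0,0,8.43],60]
    - [[0.125,0.125,0.12],[0,0,8.43],60]
    - [[0.125,0.125,0.129],[0,0,8.43],60]
    - [[0.125,0.125,0.129],[0,0,8.43],60]
    - [[0.125,0.125,0.129],[0,0,8.43],60]
    - [[0.125,0.125,0.129],[0,0,8.43],60]
    - [[0.125,0.125,0.129],[0,0,8.43],60]
    - [[0.125,0.125,0.129],[0,0,8.43],60]

```text
time_s: 5.12
tool_pos: [0.501, -0.3152, 0.2015]
eef_rot: [-2.309, 2.128, -0.002]
ft_force: [-0.0, 0.4, -0.5]
gripper_width: 0.0558
```

```bash
python3 -c "
from h import *
st();cmd([.502,-.314,.12],-175.24)
its=[]
for n,r,f in(('scene',(100,268,200,360),4),('top',(120,248,215,345),5)): overlay(n,its,r,f,'pics/'+n+'3.png')
"
```

```text
t 5.1167 p [ 0.501  -0.3152  0.2015] yaw -175.32539244978287 z [ 0.0017  0.0002 -1.    ] F [-0.0264  0.3758 -0.5099] M [0.1052 0.0548 0.0237] w 0.05582647897240059
q [-0.1957  0.7107  1.1088  1.969  -0.7858  0.9739 -1.7545]
shift [-0.0011 -0.0009  0.0815] turn [-0.02  0.   -0.01]
```

View pics/scene3.png

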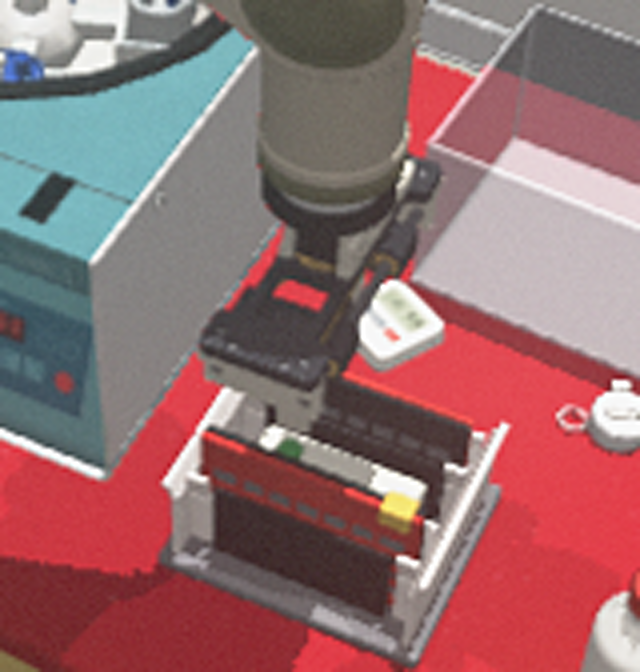

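View pics/top3.png

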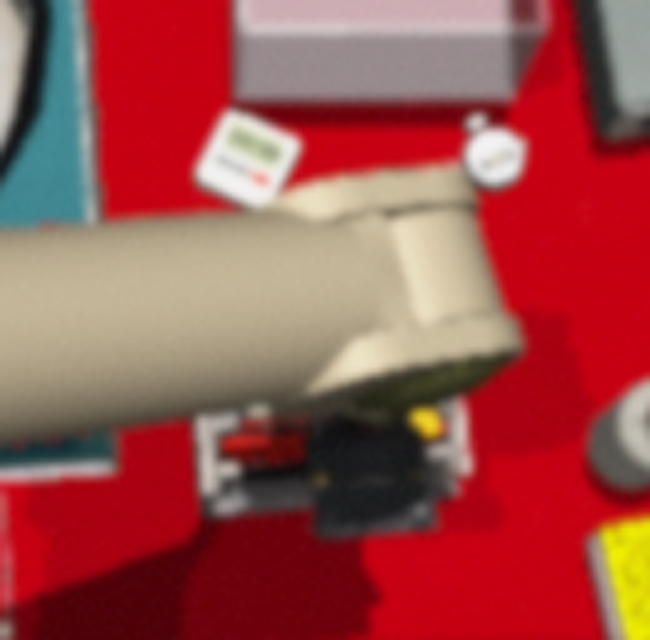

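drive_tool:
  targets:
    - [[0,0,0.03],[0,0,0],60]
    - [[0,0,0.055],[0,0,0],60]
    - [[0,0,0.075],[0,0,0],60]
    - [[0,0,0.08],[0,0,0],60]
    - [[0,0,0.08],[0,0,0],60]
    - [[0,0,0.08],[0,0,0],60]

```text
time_s: 5.72
tool_pos: [0.5007, -0.3161, 0.1216]
eef_rot: [-2.305, 2.134, -0.002]
ft_force: [-0.0, 0.2, -0.3]
gripper_width: 0.056
```

```bash
python3 -c "
from h import *
its=[]
for n,r,f in(('scene',(150,268,200,340),5),): overlay(n,its,r,f,'pics/'+n+'4.png')
st();cmd([.502,-.314,.088],-175.24)
"
```

```text
t 5.7667 p [ 0.5009 -0.3163  0.122 ] yaw -175.592354092509 z [ 0.0015 -0.0009 -1.    ] F [-0.1188  0.3373  0.2011] M [ 0.0666  0.0645 -0.0396] w 0.0560053386108244
q [-0.1246  0.7915  0.9904  2.0312 -0.9183  0.8466 -1.6562]
shift [-0.0022 -0.0012  0.034 ] turn [-0.01 -0.01 -0.06]
```

View pics/scene4.png

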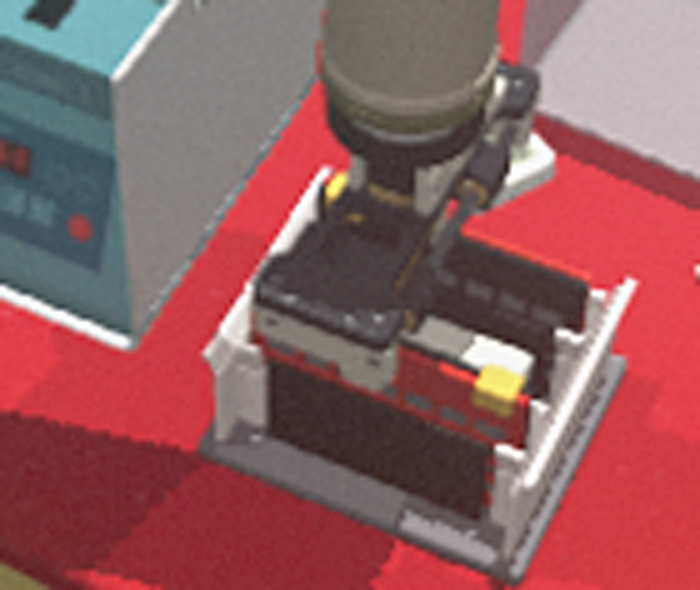

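drive_tool:
  targets:
    - [[-0.002,-0.001,0.015],[0,0,-0.06],60]
    - [[-0.002,-0.001,0.027],[0,0,-0.06],60]
    - [[-0.002,-0.001,0.034],[0,0,-0.06],60]
    - [[-0.002,-0.001,0.034],[0,0,-0.06],60]
    - [[-0.002,-0.001,0.034],[0,0,-0.06],60]

```text
time_s: 6.18
tool_pos: [0.5012, -0.3139, 0.0868]
eef_rot: [2.311, -2.128, -0.0]
ft_force: [0.4, -1.5, 0.6]
gripper_width: 0.0556
```

```bash
python3 -c "
from h import *
st();cmd([.502,-.314,.088],-175.24)
"
```

```text
t 6.1833 p [ 0.5012 -0.3139  0.0868] yaw -175.27823491919878 z [-0.0001  0.0001 -1.    ] F [ 0.4157 -1.4885  0.6399] M [0.0936 0.1103 0.03  ] w 0.05560657339597433
q [-0.0901  0.8217  0.9198  2.0522 -0.9711  0.7834 -1.6164]
shift [ 0.0002 -0.0008 -0.0012] turn [ 0.    0.   -0.01]
```

drive_tool:
  targets:
    - [[0,0,-0.001],[0,0,0],0]
    - [[0,0,-0.001],[0,0,0],0]
    - [[0,0,-0.001],[0,0,0],0]
    - [[0,0,-0.001],[0,0,0],0]
    - [[0,0,-0.001],[0,0,0],0]
    - [[0,0,-0.001],[0,0,0],0]
    - [[0,0,-0.001],[0,0,0],0]
    - [[0,0,-0.001],[0,0,0],0]
  newtons: 8

```text
time_s: 6.85
tool_pos: [0.5013, -0.3137, 0.0877]
eef_rot: [2.312, -2.128, 0.0]
ft_force: [-0.4, 0.1, 0.1]
gripper_width: 0.012
```

```bash
python3 -c "
from h import *
st()
"
```

```text
t 6.85 p [ 0.5013 -0.3137  0.0877] yaw -175.25454327691057 z [ 0. -0. -1.] F [-0.4013  0.1325  0.1444] M [0.1274 0.0739 0.0099] w 0.01202599210575572
q [-0.0914  0.8207  0.9213  2.0519 -0.9697  0.7845 -1.6175]
```

drive_tool:
  targets:
    - [[0,0,0],[0,0,0],0]
    - [[0,0,0],[0,0,0],0]
    - [[0,0,0],[0,0,0],0]
    - [[0,0,-0.005],[0,0,0],0]
    - [[0,0,-0.012],[0,0,0],0]
    - [[0,0,-0.02],[0,0,0],0]
    - [[0,0,-0.03],[0,0,0],0]
    - [[0,0,-0.04],[0,0,0],0]
    - [[0,0,-0.05],[0,0,0],0]
    - [[0,0,-0.06],[0,0,0],0]
    - [[0,0,-0.06],[0,0,0],0]
  newtons: 30

```text
time_s: 7.77
tool_pos: [0.5019, -0.3144, 0.1499]
eef_rot: [-2.311, 2.127, -0.004]
ft_force: [0.5, -0.0, -2.2]
gripper_width: 0.0113
```

```bash
python3 -c "
from h import *
for n,r,f in(('scene',(150,268,200,340),5),): overlay(n,[],r,f,'pics/'+n+'5.png')
st()
"
```

```text
t 7.8167 p [ 0.5018 -0.314   0.1489] yaw -175.24390229798897 z [ 0.0019 -0.0009 -1.    ] F [ 0.5888 -0.3345 -1.4827] M [ 0.0549  0.1484 -0.0254] w 0.011507272892089736
q [-0.1475  0.7554  1.0182  2.0135 -0.8609  0.8789 -1.7008]
```

View pics/scene5.png

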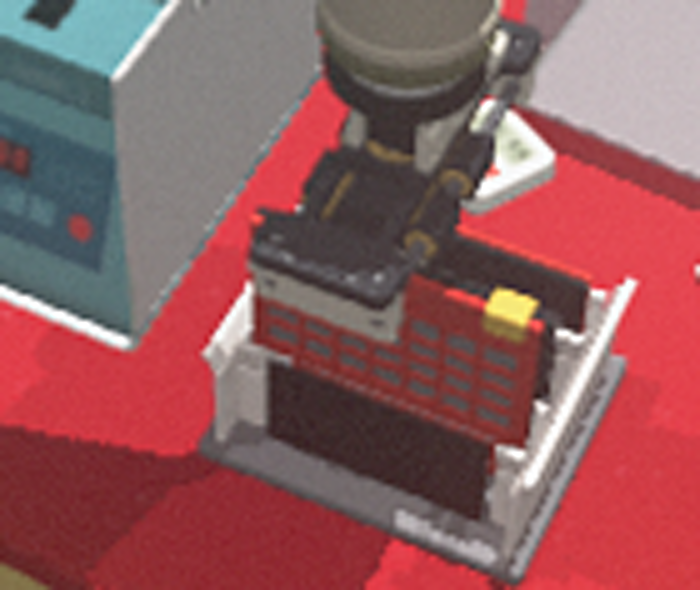

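drive_tool:
  targets:
    - [[0,0,-0.012],[0,0,0],0]
    - [[0,0,-0.027],[0,0,0],0]
    - [[0,0,-0.044],[0,0,0],0]
    - [[0,0,-0.061],[0,0,0],0]
    - [[0,0,-0.078],[0,0,0],0]
    - [[0,0,-0.09],[0,0,0],0]
    - [[0,0,-0.09],[0,0,0],0]
    - [[0,0,-0.09],[0,0,0],0]

```text
time_s: 8.48
tool_pos: [0.5015, -0.3136, 0.2381]
eef_rot: [-2.311, 2.127, -0.001]
ft_force: [-0.5, -0.3, -1.8]
gripper_width: 0.0119
```

```bash
python3 -c "
from h import *
for n,r,f in(('scene',(130,268,200,340),4.3),('top',(140,238,225,345),6)): overlay(n,[],r,f,'pics/'+n+'6.png')
st();cmd([.502,-.314,.24],-85.24)
"
```

```text
t 8.5833 p [ 0.5011 -0.3132  0.237 ] yaw -175.24481217785285 z [-0.0007  0.0008 -1.    ] F [-0.0022  0.3605 -2.3195] M [ 0.1343  0.0492 -0.0317] w 0.011884658082146731
q [-0.2241  0.6691  1.143   1.9341 -0.7208  1.0258 -1.8104]
shift [ 0.0009 -0.0009 -0.003 ] turn [ -0.     0.01 -15.  ]
```

View pics/scene6.png

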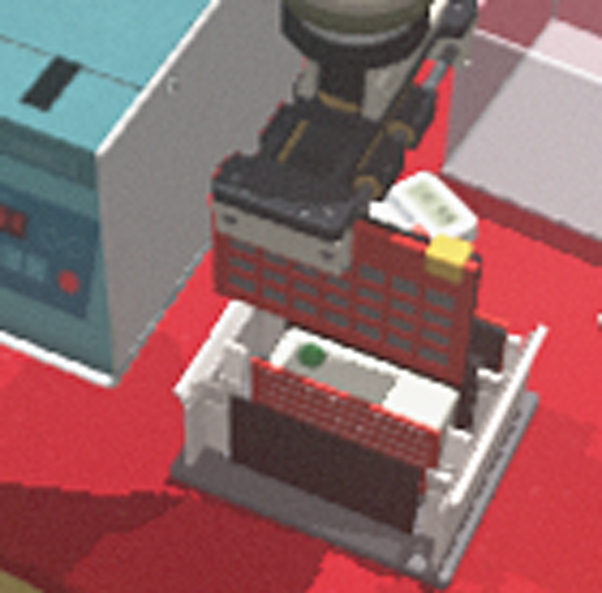

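drive_tool:
  targets:
    - [[0,0,0],[0,0,-0.4],0]
    - [[0,0,0],[0,0,-1.2],0]
    - [[0,0,0],[0,0,-2.1],0]
    - [[0,0,0],[0,0,-3],0]
    - [[0,0,0],[0,0,-4],0]
    - [[0,0,0],[0,0,-5],0]
    - [[0,0,0],[0,0,-6],0]
    - [[0,0,0],[0,0,-7],0]
    - [[0,0,0],[0,0,-8],0]
    - [[0,0,0],[0,0,-9],0]
    - [[0,0,0],[0,0,-10],0]
    - [[0,0,0],[0,0,-11],0]
    - [[0,0,0],[0,0,-12],0]
    - [[0,0,0],[0,0,-13],0]
    - [[0,0,0],[0,0,-14],0]
    - [[0,0,0],[0,0,-15],0]
    - [[0,0,0],[0,0,-15],0]

```text
time_s: 10.0
tool_pos: [0.5007, -0.3135, 0.2369]
eef_rot: [-3.138, -0.137, 0.002]
ft_force: [-0.6, 0.6, -2.4]
gripper_width: 0.0117
```

```bash
python3 -c "
from h import *
st();cmd([.502,-.314,.24],4.76)
"
```

```text
t 10.0 p [ 0.5007 -0.3135  0.2369] yaw -85.01436640722429 z [-0.0011  0.0009 -1.    ] F [-0.6466  0.5638 -2.3884] M [0.0033 0.1395 0.0087] w 0.011710278244332975
q [ 0.0065  0.4883  0.6762  1.9226 -0.3953  0.8675 -0.5967]
shift [ 0.0013  0.0006 -0.0031] turn [ -0.02   0.   -14.96]
```

drive_tool:
  targets:
    - [[0,0,0],[0,0,-0.4],0]
    - [[0,0,0],[0,0,-1.2],0]
    - [[0,0,0],[0,0,-2.1],0]
    - [[0,0,0],[0,0,-3],0]
    - [[0,0,0],[0,0,-4],0]
    - [[0,0,0],[0,0,-5],0]
    - [[0,0,0],[0,0,-6],0]
    - [[0,0,0],[0,0,-7],0]
    - [[0,0,0],[0,0,-8],0]
    - [[0,0,0],[0,0,-9],0]
    - [[0,0,0],[0,0,-10],0]
    - [[0,0,0],[0,0,-11],0]
    - [[0,0,0],[0,0,-12],0]
    - [[0,0,0],[0,0,-13],0]
    - [[0,0,0],[0,0,-14],0]
    - [[0,0,0],[0,0,-15],0]
    - [[0,0,0],[0,0,-15],0]
    - [[0,0,0],[0,0,-15],0]
    - [[0,0,0],[0,0,-15],0]

```text
time_s: 11.58
tool_pos: [0.501, -0.3137, 0.2371]
eef_rot: [-2.133, -2.305, 0.0]
ft_force: [-0.3, 1.1, -2.0]
gripper_width: 0.0116
```

```bash
cat > chk.py <<'E'
from m import *
import sys
k=sys.argv[1]
s=robot.read_state();st()
p=s["tool_pos"];R=Rn.from_rotvec(s["eef_rot"]).as_matrix();yaw=np.arctan2(R[1,1],R[0,1])
zb=p[2]-.0757
A=(p[0],p[1],yaw)
its=[(A,box(.012,.16,zb,zb+.105),(0,255,0)),(A,box(.018,.022,zb+.091,zb+.108,0,.062),(255,0,255)),((.5019,-.3138,.083),box(.016,.168,.0119,.012),(255,255,0))]
for n,r,f in(('scene',(130,268,200,340),4.3),('top',(140,238,225,345),6)):
    im=optics.get_image(n);overlay(n,its,r,f,f'pics/{n}{k}.png',im)
    overlay(n,[],r,f,f'pics/{n}{k}r.png',im)
E
python3 chk.py 7; python3 -c "
from h import *
cmd([.502,-.314,.14],4.76)"
```

```text
t 11.5833 p [ 0.501  -0.3137  0.2371] yaw 4.439742869497397 z [-0.0008  0.0005 -1.    ] F [-0.28    1.1017 -2.0243] M [-0.1004  0.0529  0.0051] w 0.011629710993930807
q [ 0.3028  0.4236  0.2273  1.9043 -0.1261  0.8283  0.6737]
shift [-0.0005  0.0008  0.0973] turn [-0.   -0.   -0.03]
```

View pics/scene7.png

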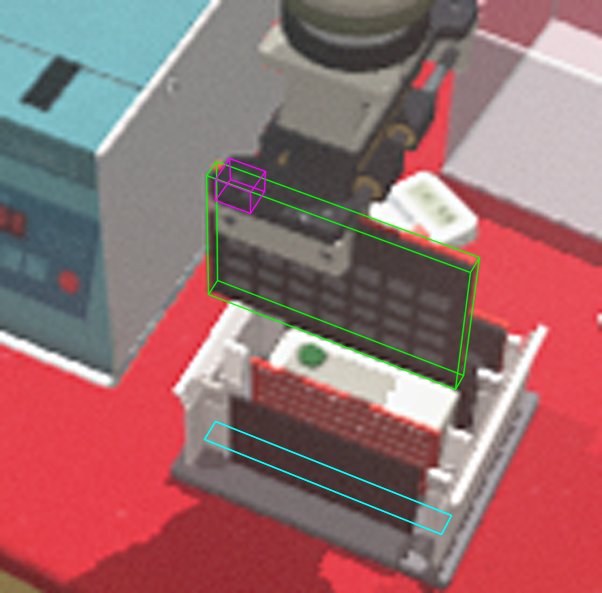

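View pics/top7.png

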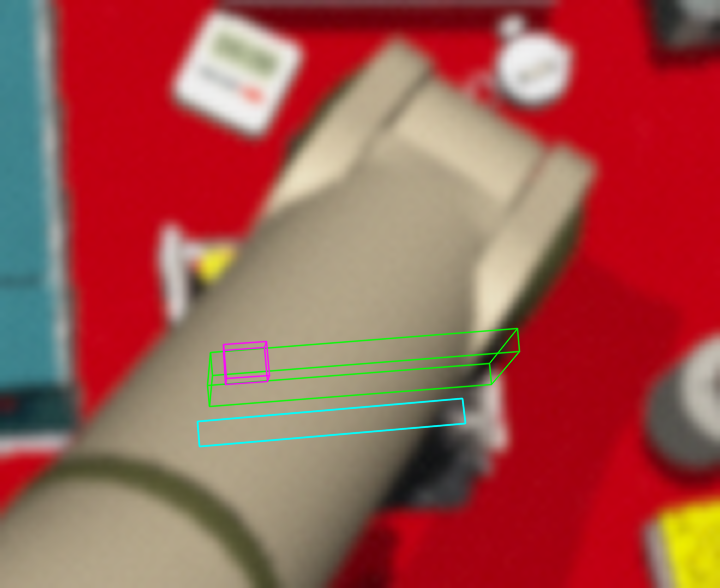

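drive_tool:
  targets:
    - [[0,0.0005,0.01],[0,0,-0.05],0]
    - [[0,0.0005,0.025],[0,0,-0.05],0]
    - [[0,0.0005,0.04],[0,0,-0.05],0]
    - [[0,0.0005,0.055],[0,0,-0.05],0]
    - [[0,0.0005,0.065],[0,0,-0.05],0]
    - [[0,0.0005,0.07],[0,0,-0.05],0]
    - [[0,0.0005,0.07],[0,0,-0.05],0]
    - [[0,0.0005,0.07],[0,0,-0.05],0]

```text
time_s: 12.35
tool_pos: [0.5019, -0.3137, 0.1676]
eef_rot: [-2.122, -2.317, 0.0]
ft_force: [0.1, -0.7, -2.2]
gripper_width: 0.0117
```

```bash
python3 chk.py 8;python3 -c "
from h import *
cmd([.5015,-.3138,.14],4.76)"
```

```text
t 12.35 p [ 0.5019 -0.3137  0.1676] yaw 5.0240259848961175 z [-0.0001 -0.     -1.    ] F [ 0.0517 -0.653  -2.2247] M [-0.0547  0.0556 -0.0427] w 0.011685479420202054
q [ 0.3259  0.5084  0.1985  1.9688 -0.1534  0.6787  0.7073]
shift [ 0.0002 -0.0007  0.0283] turn [0.01 0.01 0.04]
```

View pics/scene8r.png

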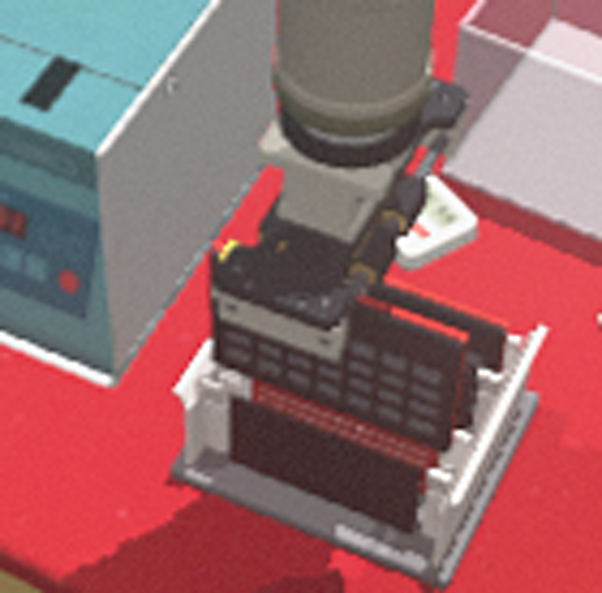

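Black half faces front (black plate side), with the latch now at the left (+y) end. Lower into the funnel.

drive_tool:
  targets:
    - [[0,-0.0005,0.006],[0,0,0.03],0]
    - [[0,-0.0005,0.013],[0,0,0.03],0]
    - [[0,-0.0005,0.02],[0,0,0.03],0]
    - [[0,-0.0005,0.026],[0,0,0.03],0]
    - [[0,-0.0005,0.032],[0,0,0.03],0]
    - [[0,-0.0005,0.032],[0,0,0.03],0]

```text
time_s: 12.95
tool_pos: [0.5007, -0.3133, 0.1341]
eef_rot: [-2.124, -2.312, 0.001]
ft_force: [-0.1, 0.0, -3.1]
gripper_width: 0.0117
```

```bash
python3 -c "
from h import *
st();cmd([.5015,-.3138,.094],4.76)"
```

```text
t 12.95 p [ 0.5007 -0.3133  0.1341] yaw 4.863213174895871 z [-0.0018  0.0009 -1.    ] F [-0.1426  0.0312 -3.0571] M [-0.1188  0.0246  0.0401] w 0.011669935860051219
q [ 0.338   0.5529  0.1834  1.9958 -0.168   0.6091  0.7178]
shift [-0.0006  0.0009  0.0401] turn [-0.02 -0.01  0.02]
```

drive_tool:
  targets:
    - [[0,0.0005,0.005],[0,0,0],0]
    - [[0,0.0005,0.01],[0,0,0],0]
    - [[0,0.0005,0.015],[0,0,0],0]
    - [[0,0.0005,0.02],[0,0,0],0]
    - [[0,0.0005,0.025],[0,0,0],0]
    - [[0,0.0005,0.03],[0,0,0],0]
    - [[0,0.0005,0.035],[0,0,0],0]
    - [[0,0.0005,0.039],[0,0,0],0]
    - [[0,0.0005,0.039],[0,0,0],0]

```text
time_s: 13.7
tool_pos: [0.5014, -0.3134, 0.0957]
eef_rot: [-2.124, -2.313, 0.0]
ft_force: [0.5, 0.3, -1.3]
gripper_width: 0.0117
```

```bash
python3 -c "
from h import *
st();cmd([.5015,-.3138,.0877],4.76)"
```

```text
t 13.7 p [ 0.5014 -0.3134  0.0957] yaw 4.866007266532729 z [-0.001   0.0005 -1.    ] F [ 0.4793  0.3436 -1.343 ] M [-0.0594  0.1011 -0.0083] w 0.011695227711810625
q [ 0.3531  0.608   0.1625  2.0191 -0.184   0.5293  0.7311]
shift [-0.0004  0.      0.008 ] turn [-0.01 -0.01  0.02]
```

Last 8 mm, slowly, 2 mm per row, stopping short to read the force.

drive_tool:
  targets:
    - [[0,0,0.0015],[0,0,0],0]
    - [[0,0,0.003],[0,0,0],0]
    - [[0,0,0.0045],[0,0,0],0]
    - [[0,0,0.006],[0,0,0],0]
    - [[0,0,0.006],[0,0,0],0]
    - [[0,0,0.006],[0,0,0],0]

```text
time_s: 14.2
tool_pos: [0.5018, -0.3137, 0.0907]
eef_rot: [2.125, 2.314, 0.0]
ft_force: [-0.7, -0.2, -3.1]
gripper_width: 0.0117
```

```bash
python3 -c "
from h import *
st();cmd([.5015,-.3138,.0877],4.76)"
```

```text
t 14.2 p [ 0.5018 -0.3137  0.0907] yaw 4.859895101117808 z [ 0.0001 -0.     -1.    ] F [-0.732  -0.1864 -3.0582] M [-0.0512  0.0517 -0.043 ] w 0.011741992640967631
q [ 0.3554  0.6154  0.1594  2.0219 -0.1862  0.5177  0.733 ]
shift [-0.0001 -0.0003  0.003 ] turn [0.   0.   0.02]
```

drive_tool:
  targets:
    - [[0,0,0.0007],[0,0,0],0]
    - [[0,0,0.0014],[0,0,0],0]
    - [[0,0,0.002],[0,0,0],0]
    - [[0,0,0.002],[0,0,0],0]

```text
time_s: 14.53
tool_pos: [0.5017, -0.3136, 0.0885]
eef_rot: [-2.125, -2.314, 0.0]
ft_force: [0.5, -0.4, -2.9]
gripper_width: 0.012
```

drive_tool:
  targets:
    - [[0,0,0.0005],[0,0,0],0]
    - [[0,0,0.001],[0,0,0],0]
    - [[0,0,0.001],[0,0,0],0]

```text
time_s: 14.78
tool_pos: [0.5018, -0.3136, 0.0876]
eef_rot: [2.125, 2.314, 0.0]
ft_force: [0.2, -0.9, -1.5]
gripper_width: 0.0118
```

drive_tool:
  targets:
    - [[0,0,0.0005],[0,0,0],0]
    - [[0,0,0.0005],[0,0,0],0]
    - [[0,0,0.0005],[0,0,0],0]

```text
time_s: 15.03
tool_pos: [0.5019, -0.3136, 0.0876]
eef_rot: [2.125, 2.313, 0.0]
ft_force: [-1.3, 2.4, 5.8]
gripper_width: 0.0115
```

drive_tool:
  targets:
    - [[0,0,0.0005],[0,0,0],0]
    - [[0,0,0.0005],[0,0,0],0]
    - [[0,0,0.0005],[0,0,0],0]

```text
time_s: 15.28
tool_pos: [0.5019, -0.3137, 0.0876]
eef_rot: [2.125, 2.313, 0.001]
ft_force: [-1.8, 2.1, 10.9]
gripper_width: 0.0114
```

drive_tool:
  targets:
    - [[0,0,-0.0007],[0,0,0],0]
    - [[0,0,-0.0007],[0,0,0],0]
  newtons: 10

```text
time_s: 15.45
tool_pos: [0.5019, -0.3137, 0.0876]
eef_rot: [2.125, 2.313, 0.0]
ft_force: [-0.9, 0.4, 4.6]
gripper_width: 0.0122
```

```bash
python3 chk.py 9
```

```text
t 15.45 p [ 0.5019 -0.3137  0.0876] yaw 4.861868832477286 z [ 0.0005 -0.0003 -1.    ] F [-0.9208  0.4445  4.6028] M [ 0.1257  0.4119 -0.0381] w 0.012195581794710504
q [ 0.3567  0.6199  0.1576  2.0235 -0.1875  0.511   0.7341]
```

View pics/scene9r.png

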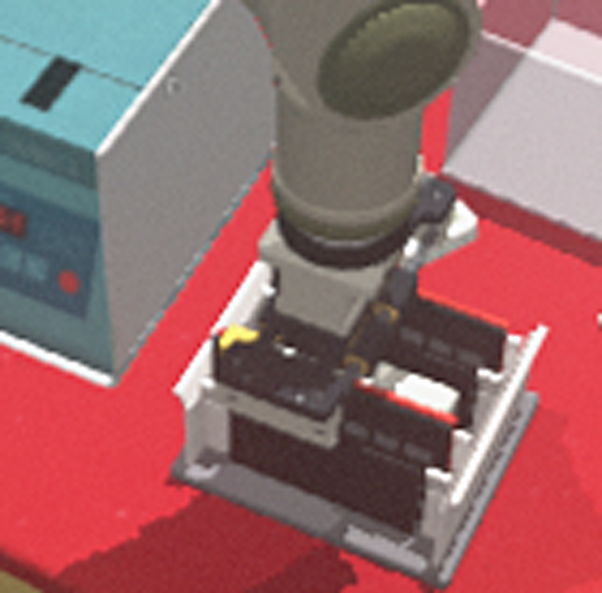

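Seated at floor level, upright. Open to about 50% and rise.

drive_tool:
  targets:
    - [[0,0,0],[0,0,0],20]
    - [[0,0,0],[0,0,0],30]
    - [[0,0,0],[0,0,0],50]
    - [[0,0,0],[0,0,0],55]
    - [[0,0,0],[0,0,0],55]
    - [[0,0,0],[0,0,0],55]
    - [[0,0,-0.01],[0,0,0],55]
    - [[0,0,-0.025],[0,0,0],55]
    - [[0,0,-0.045],[0,0,0],55]
    - [[0,0,-0.075],[0,0,0],55]
    - [[0,0,-0.105],[0,0,0],55]
    - [[0,0,-0.135],[0,0,0],55]
    - [[0,0,-0.165],[0,0,0],55]
    - [[0,0,-0.19],[0,0,0],55]
    - [[0,0,-0.2],[0,0,0],55]
    - [[0,0,-0.2],[0,0,0],55]

```text
time_s: 16.88
tool_pos: [0.5026, -0.3142, 0.2903]
eef_rot: [2.122, 2.31, 0.002]
ft_force: [-0.1, 0.7, -0.8]
gripper_width: 0.0513
```

```bash
python3 -c "
from h import *
st();cmd([.42,-.05,.34],4.76)"
```

```text
t 16.8833 p [ 0.5026 -0.3142  0.2903] yaw 4.856322928836606 z [ 0.0045 -0.002  -1.    ] F [-0.0723  0.6906 -0.8421] M [-0.0571  0.0244  0.0119] w 0.05133218140274112
q [ 0.2878  0.3679  0.2433  1.8437 -0.1083  0.9379  0.6639]
shift [ 0.2702 -0.0597 -0.0505] turn [0.04 0.02 0.02]
```

drive_tool:
  targets:
    - [[0,0,-0.03],[0,0,0],55]
    - [[0.02,-0.005,-0.06],[0,0,0],55]
    - [[0.05,-0.012,-0.07],[0,0,0],55]
    - [[0.08,-0.02,-0.07],[0,0,0],55]
    - [[0.12,-0.027,-0.07],[0,0,0],55]
    - [[0.16,-0.035,-0.07],[0,0,0],55]
    - [[0.2,-0.045,-0.07],[0,0,0],55]
    - [[0.24,-0.055,-0.07],[0,0,0],55]
    - [[0.27,-0.06,-0.07],[0,0,0],55]
    - [[0.27,-0.06,-0.07],[0,0,0],55]
    - [[0.27,-0.06,-0.07],[0,0,0],55]

```text
time_s: 17.8
tool_pos: [0.4182, -0.0483, 0.3564]
eef_rot: [-2.12, -2.317, 0.001]
ft_force: [-0.3, -0.7, 0.6]
gripper_width: 0.0513
```

```bash
python3 - <<'E'
from m import *
st()
A=(.5019,-.3137,.083);B=(.5855,-.3068,.083)
its=[(A,box(.012,.16,.012,.117),(0,255,0)),(A,box(.018,.022,.103,.120,0,.062),(255,0,255))]
for n,r,f in(("scene",(180,268,236,330),6.4),("top",(170,228,245,315),10)):
    im=optics.get_image(n);overlay(n,[],r,f,f"pics/{n}f.png",im)
    cv2.imwrite(f"pics/{n}full.png",cv2.resize(im[:,:,::-1],(800,600)))
    h=cv2.cvtColor(im,cv2.COLOR_RGB2HSV)
    y=((abs(h[...,0].astype(int)-27)<8)&(h[...,1]>110)&(h[...,2]>70)).astype(np.uint8)
    k,l,s,ce=cv2.connectedComponentsWithStats(y)
    for i in range(1,k):
        if s[i,4]>8 and 245<ce[i][0]<315 and 175<ce[i][1]<240: print(n,s[i],ce[i],"z.115",ray(n,ce[i],.115))
E
```

```text
t 17.8 p [ 0.4182 -0.0483  0.3564] yaw 5.075652137118112 z [-0.0015  0.0001 -1.    ] F [-0.265  -0.6911  0.6236] M [-0.0951  0.1049 -0.0026] w 0.05129227350811171
q [-0.1092  0.0618  0.0956  2.0662 -0.0071  1.0154  0.0785]
scene [265 185   9   7  42] [269.1667 187.5714] z.115 [ 0.5831 -0.2445  0.115 ]
scene [251 206  10   7  49] [255.3469 209.0204] z.115 [ 0.4989 -0.2504  0.115 ]
top [258 181   8   7  47] [261.4255 184.234 ] z.115 [ 0.5789 -0.2428  0.115 ]
top [260 205   8   7  44] [263.1136 207.8182] z.115 [ 0.4941 -0.2482  0.115 ]
```

View pics/scenef.png

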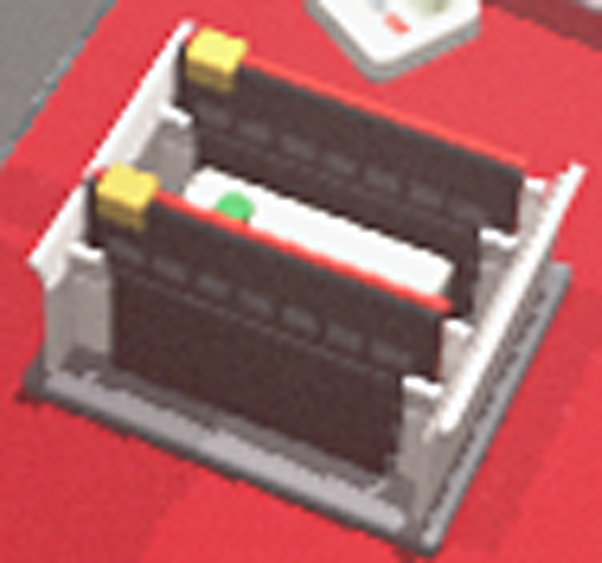

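View pics/topf.png

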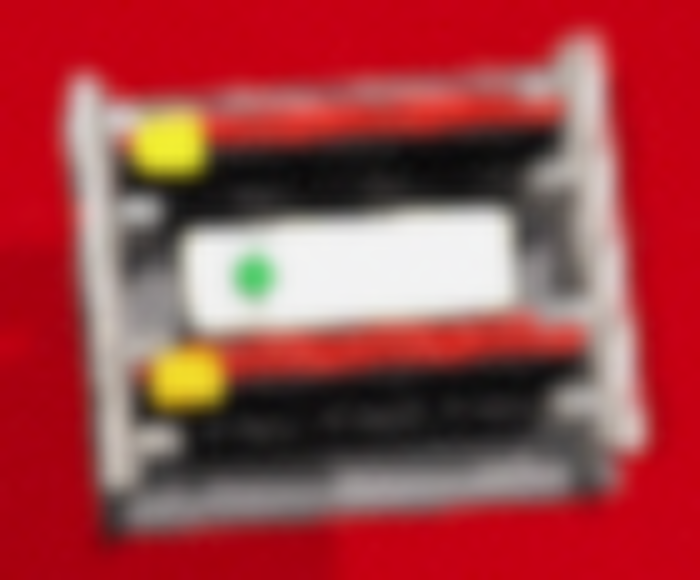

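View pics/scenefull.png

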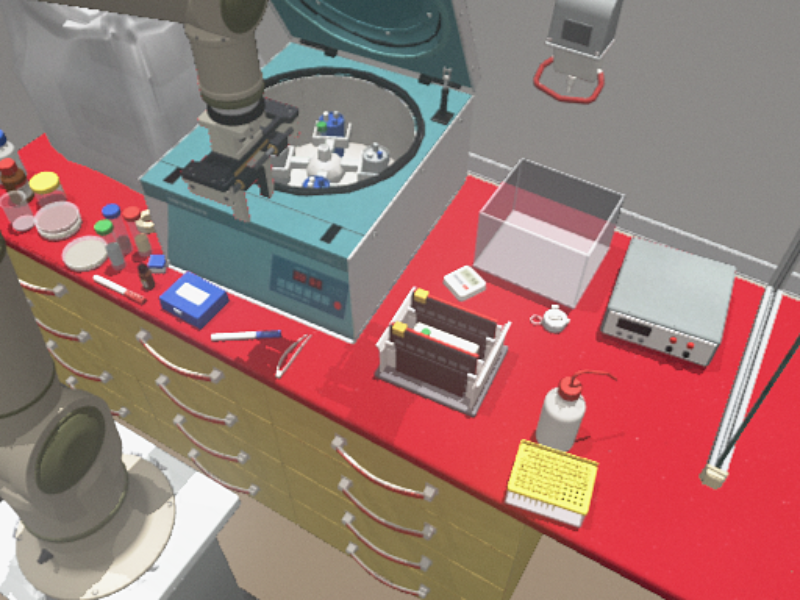

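```bash
python3 -c "
from plant import robot
print(robot.close_job())"
```

```text
the job is handed in; nothing more can be done
None
```

The backwards cassette was the one in the front cell (channel_1). It now stands the right way round in the same channel, and I have handed the job in.

I gripped it by the top bar and drew it straight up about 150 mm. I turned it half a turn and lowered it slowly until it touched the floor at about 11 N. I then eased off, let go and moved the arm clear. The clock read about 18 s at the end.

**Last checks:**
- **Seating:** the gripper height at touchdown was 87.6 mm, against 87.7 mm at pick-up, so it is fully down. I took this from the arm's readings, because the cameras cannot measure height that finely.
- **Orientation:** in the last pictures its black half faces the black plate and its red half the red plate. The latch is at the +y end, in line with the other cassette's.
- **Spacing:** the two latches measure about 85 mm apart, against 84 mm expected.
- **Other cassette:** its latch shows within 0.5 mm of where it was at the start.
- **Rest of the bench:** it looks unchanged in the last scene picture.

No check failed. The two cameras disagree by 3 to 5 mm on absolute positions; they did so before I moved anything.

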